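Lock the tube carousel and hold its index plunger back

TASK

The sprung turntable of the tube carousel is about to have its index plunger serviced. Take the steel locking pin out of the free end of the foam tube rack and drop it fully home, collar down, through the hole in the turntable's open ear and into the stand below, so that the turntable cannot spin; then pull the carousel's black plunger knob straight up to its stop and finish while still holding it there, clear of its seat hole. Leave the pin in, and leave the jar, beaker, bottle and tip box where they are.

Things in the scene. Friction and masses are not known exactly. Their poses are not given: they have to be found in the camera images.
- pin_grip (a point): Steel locking pin, loose, about 50 g, upright in the rack's free end, its collar on the rack's top. From the bottom: shaft 8 mm diameter, 40 mm long, tip bevelled; collar 20 mm diameter, 5 mm thick; round grip 12 mm diameter, 32 mm long. This point is the grip's middle, on the axis, 61 mm above the tip, 21 mm above the collar's underside. Lift 45 mm or more to clear the rack.
- pin_tip (a point): The bottom end of the locking pin's shaft, on its axis.
- rack: White foam tube rack, fixed, 90 mm (its x) by 190 mm (its y) by 45 mm high; origin at the centre of its underside. The pin's hole is at y = -70 mm; capped sample tubes (tops 85 mm above the table) fill the +y half, the nearest over 70 mm from the pin. It may stand on either side of the table.
- carousel: Fixed stand: round base 224 mm across; origin under its centre. Pin block 82 mm from the axis at 230 degrees (counter-clockwise from its x, seen from above), index bracket and plunger at 130 degrees: both face the robot. The aluminium turntable on it (124 mm across, top at 72 mm) carries six capped tubes, tops at 93 mm. Either side of the table, turned up to 0.5 rad.
- ear_hole (a point): Mouth (centre, at the top face, 72 mm above the table) of the 10 mm hole through the turntable's open ear, a 34 mm square, 12 mm thick tab; 1.5 mm bevel at the mouth. It turns with the turntable.
- seat_hole (a point): Mouth of the blind 10 mm hole, 34 mm deep, in the stand's block below the ear; 58 mm above the table, 2 mm under the ear and in line with its hole while the turntable is indexed. With the pin fully home its collar lies on the ear and its tip is 26 mm below this point.
- turntable (a joint): Turntable angle (rad), 0 while indexed. A spring of about 0.15 N m drives it counter-clockwise (to 0.8) when neither the plunger nor the pin holds it; with the pin in it moves only by the pin's play, about 0.03.
- plunger_grip (a point): Good grip point on the vertical axis of the plunger's black knob, 119 mm above the table when seated; rises with it. Knob: round neck 14 mm diameter, 38 mm high, under a flange 26 mm diameter, 7 mm thick, whose underside is 11 mm above this point. The bracket below (top 29 mm under this point when seated, 26 mm wide) runs outwards from the carousel's axis; the ear's hole is 126 mm away.
- plunger (a joint): How far the plunger is pulled up (m): 0 seated, 0.018 at its stop. Its pin leaves the seat hole at 0.010. A spring pulls it down with about 5 N at 0 and 9 N at the stop.
- jar_mid (a point): Bystander: white plastic jar, 48 mm across, 62 mm high; its middle.
- beaker_mid (a point): Bystander: glass beaker, 62 mm across, 75 mm high; its middle.
- reagent_mid (a point): Bystander: amber bottle, 60 mm across, 130 mm high; its middle.
- tip_box_mid (a point): Bystander: grey pipette tip box with a white lid, 85 x 125 x 60 mm; its middle.

How it is judged:
By the outcome, as a careful person would: the job done as asked, in the order asked, and still so for the second after the job is handed in, while the arm keeps its last pose, push and grip.
It also fails if it takes over 58 s, if anything falls off the work surface, if the arm or the gripper's body presses on something with over 40 N, if the wrist force passes 120 N, or if a joint passes its speed limit or range.

ROBOT

A 7-joint arm with a two-finger parallel gripper is mounted at the origin on the work surface. World frame = base frame: x ahead of the robot, y to its left, z up, the work surface at z = 0. Lengths are in m, angles in rad, forces in N, time in s.
With the tool pointing down it reaches from about 0.4 to 0.75 m from the base axis. Payload 19.5 kg.
Tool frame: the origin (TCP) lies on the centre line of the jaws, within the pads' length; the fingertips stand 8 mm ahead of it and the grasp point (between the pads) lies 11 mm behind it; z points along the fingers, y is the direction in which the jaws open and shut (so a half turn about z gives the same grasp; the last joint's range is limited). The gripper opens to 85 mm and grips with 20 to 120 N. Pads are 22 mm wide; open, the fingers measure 114 mm over their backs; the gripper's body (76 mm by 85 mm) begins 54 mm behind the grasp point. The pads swing forward as they close: fully open they stand 13 mm farther back than shut.
Start: joints at [-1.366, 0.707, -0.028, 1.485, 0.022, 0.951, -0.075], TCP at [0.14, 0.558, 0.239] pointing down, gripper open.
Joint ranges: [-2.71, 2.71], [-0.32, 2.16], [-1.57, 1.52], [0, 2.45], [-1.46, 4.6], [0, 2.02], [-2.83, 2.83]. Speed limits (rad/s): [1.89, 1.89, 2.57, 2.57, 3.01, 3.01, 3.01].

INTERFACE

Orientations are given as a 3x3 rotation matrix whose columns are the frame's x, y, z axes.
In Python, from station import ctrl gives the robot as it stands.
- The arm moves only by the tool drive_tool, never from a script. Its argument "plan" is one flat list of numbers, 6 for each row, row after row: the shift along the tool's x, y, z as a fraction of full scale, then the turn, a rotation vector about the tool's x, y, z as a fraction of full scale. In form: [x, y, z, wx, wy, wz, x, y, z, wx, wy, wz, ...]. A call has 1 to 20 rows; each row shifts and turns the pose as measured when the row begins, along the tool's axes as they then stand; what a row does not reach is not made up. Full scale, the value 1, is 0.04 m for a shift and 0.15 rad for a turn. A row lasts 1/10 s, in which the tool goes at most 50 mm and 8.59 degrees, less where a joint would pass 70% of its speed; a pose out of reach is approached as far as the arm can. A call with a number of a shift or a turn outside -1 to 1 is refused whole. A call with a gripper value outside its range is refused whole. "claw" is the opening, from 0 (shut) to 1 (fully open), set as the call begins (left out, the last holds). The fingers move at their own pace and stop on an object; "grip_force" is the grip in N (left out, the last holds). Time passes only in rows, so rows that do not move let the fingers close. It gives the time, the measured TCP pose, the force and the opening at its end, in the units of the state.
- ctrl.get_obs(): the state, without advancing time (a new reading comes with each control period).
- ctrl.grab_frame(name): name is "side" or "top"; returns the picture (420x560x3 uint8, red, green, blue); there is no depth.
- ctrl.calibration(name): a dict with "K" (3x3 intrinsics, pixels), "k1" (the pictures are not rectified: a ray, as slopes to the right and down, at radius r is drawn at 1 + k1 r^2 times it, then the intrinsics apply), "world_from_camera" (4x4, takes a point from camera to world coordinates). Camera axes: x right, y up, looking along -z (the intrinsics and any distortion apply to the point x, -y, -z); pixel columns grow to the right and rows downward; lengths in m; the calibration is good to about 2 mm. A picture is of the moment at which its call begins. calibration takes no time and is no camera call.
- ctrl.hand_in(): hands the job in, once; it reports no verdict.
Trained networks look in the newest picture that a camera, given by its name, has taken for a name from the list of things; names that differ only in an ending like _2 or _b are one class to them, and where a whole thing is asked for, a point or a joint stands for the part that bears it (a point fixed in the world has none). Each returns a list of dicts, best first, with "confidence" (0 to 1); they miss things now and then, are a little off and sometimes report something else, mostly with a low value. They report only what shows in the picture. A call takes as long as a camera call.
- ctrl.outline_of(label, camera): "mask" (420x560 bool, what is visible of it) and "box" ([centre column, centre row, width, height] in pixels, round what is visible of it).
The state is a dict: "time_s": time; "joints": joint angles; "dq": joint speeds; "joint_efforts": joint torques, N m; "position": TCP position; "tool_rot": TCP orientation; "ft_force": force on the tool from outside, world axes, zero at the start; "ft_torque": the same for the moment, N m; "width": finger opening in m.
Only numpy, scipy, OpenCV 4.12 (cv2) and the standard library are available. Lean on these libraries where they do the work, as an engineer would, in place of code of your own. Each camera call takes 0.05 s, during which the arm holds its last target. There are 200 camera calls.

## Working session

There is one attempt and no reset: what is moved stays moved. The work goes in short steps, Python scripts to look and compute and a tool call to move; the robot and the scene stay as the last step left them, time stands still between calls to the robot, and variables do not carry over. Pictures are saved under pics/ and viewed, about 8 in all and at most 12, crops included, and the job is handed in when it is done.

Besides the shell and the picture viewer there is one more tool, called after "Call:" in YAML: its name, and indented under it one key for each argument. drive_tool: Moves the arm, as the interface text tells. Its arguments: {"type":"object","properties":{"plan":{"type":"array"},"claw":{"type":"number"},"grip_force":{"type":"number"}},"required":["plan"]}

```bash
mkdir -p pics
cat > h.py <<'E'
import numpy as np, cv2
from station import ctrl
def cal(n):
    c=ctrl.calibration(n); return np.array(c["K"]),c["k1"],np.array(c["world_from_camera"])
def ray(n,px):
    K,k1,T=cal(n); d=np.array([[(px[0]-K[0,2])/K[0,0],(px[1]-K[1,2])/K[1,1]]])[0]
    u=d.copy()
    for _ in range(30): u=d/(1+k1*(u@u))
    v=T[:3,:3]@np.array([u[0],-u[1],-1]); return T[:3,3],v/np.linalg.norm(v)
def at_z(n,px,z):
    o,v=ray(n,px); return o+v*(z-o[2])/v[2]
def proj(n,p):
    K,k1,T=cal(n); q=np.linalg.inv(T)@np.r_[p,1]; u=np.array([q[0],-q[1]])/-q[2]
    u=u*(1+k1*(u@u)); return np.array([K[0,0]*u[0]+K[0,2],K[1,1]*u[1]+K[1,2]])
def tri(a,b):
    (o1,v1),(o2,v2)=ray(*a),ray(*b)
    s=np.linalg.lstsq(np.c_[v1,-v2],o2-o1,rcond=None)[0]
    p,q=o1+s[0]*v1,o2+s[1]*v2; return (p+q)/2,np.linalg.norm(p-q)
def snap(n,f):
    im=ctrl.grab_frame(n); cv2.imwrite(f"pics/{f}.png",im[:,:,::-1]); return im
E
python3 - <<'E'
from h import *
a=snap("top","top0");b=snap("side","side0")
cv2.imwrite("pics/ts.png",np.vstack([a,b])[:,:,::-1][:, :])
for n in("top","side"):
    print(n,cal(n)[2][:3].round(3).tolist(),cal(n)[0][0,0],cal(n)[1])
    for l in("pin_grip","rack","carousel","ear_hole","turntable","plunger_grip","jar_mid","beaker_mid","reagent_mid","tip_box_mid"):
        print(l,[(np.round(r["box"]).tolist(),round(r["confidence"],2)) for r in ctrl.outline_of(l,n)[:2]])
o=ctrl.get_obs();print(o["time_s"],o["position"],np.round(o["tool_rot"],3).tolist(),o["ft_force"])
E
```

```text
top [[-0.021, 0.998, -0.064, 0.506], [-1.0, -0.021, -0.004, -0.005], [-0.005, 0.064, 0.998, 1.214]] 381.5400740836856 -0.07149576593509423
pin_grip [([372.0, 220.0, 3.0, 6.0], 0.44)]
rack [([349.0, 221.0, 57.0, 36.0], 0.65), ([224.0, 242.0, 71.0, 73.0], 0.47)]
carousel [([225.0, 242.0, 69.0, 67.0], 0.62), ([373.0, 221.0, 0.0, 1.0], 0.4)]
ear_hole [([226.0, 245.0, 54.0, 49.0], 0.67)]
turntable [([227.0, 246.0, 50.0, 49.0], 0.88)]
plunger_grip [([424.0, 215.0, 46.0, 35.0], 0.6), ([197.0, 266.0, 8.0, 10.0], 0.43)]
jar_mid [([289.0, 263.0, 15.0, 15.0], 0.52)]
beaker_mid [([281.0, 161.0, 18.0, 23.0], 0.61)]
reagent_mid [([130.0, 239.0, 26.0, 22.0], 0.76)]
tip_box_mid [([424.0, 216.0, 44.0, 30.0], 0.83)]
side [[0.998, 0.049, -0.042, 0.559], [-0.062, 0.565, -0.823, -0.785], [-0.016, 0.824, 0.567, 0.605]] 378.9081639194068 -0.04134156678886695
pin_grip [([256.0, 286.0, 50.0, 95.0], 0.7), ([255.0, 303.0, 11.0, 18.0], 0.6)]
rack [([258.0, 286.0, 51.0, 96.0], 0.8)]
carousel [([236.0, 184.0, 77.0, 73.0], 0.85)]
ear_hole [([232.0, 184.0, 52.0, 34.0], 0.98), ([210.0, 158.0, 6.0, 15.0], 0.6)]
turntable [([231.0, 183.0, 46.0, 39.0], 0.73)]
plunger_grip [([236.0, 183.0, 73.0, 70.0], 0.34)]
jar_mid [([210.0, 234.0, 21.0, 32.0], 0.63)]
beaker_mid [([331.0, 219.0, 26.0, 38.0], 0.86)]
reagent_mid [([241.0, 142.0, 22.0, 40.0], 0.93), ([232.0, 183.0, 49.0, 40.0], 0.3)]
tip_box_mid [([275.0, 384.0, 73.0, 72.0], 0.94), ([232.0, 181.0, 47.0, 40.0], 0.21)]
1.1 [0.14048333 0.55753097 0.23925204] [[-0.97, 0.244, -0.0], [0.244, 0.97, -0.0], [-0.0, -0.0, -1.0]] [ 0.82067605 -0.51219789 -0.29795658]
```

View pics/top0.png

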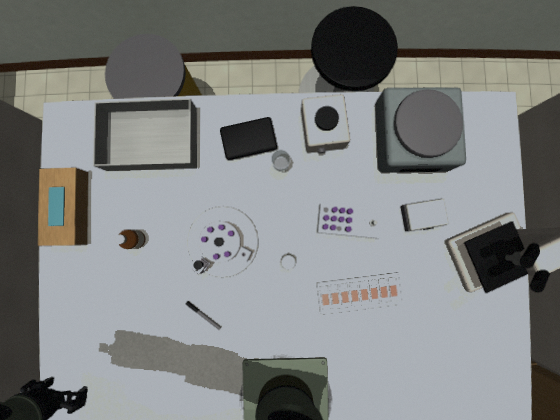

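View pics/side0.png

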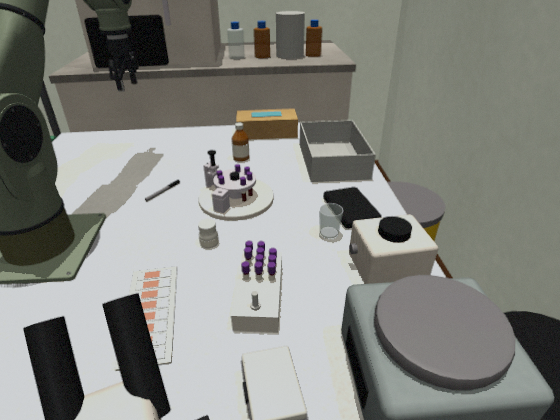

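The top view shows the pin at about (373,222), the ear at (246,254) and the plunger knob at (198,265). In the side view they are at (255,300), (220,199) and (212,158). The jar is at (289,262). I'll zoom in on these.

Run:
```python
from h import *
def crop(n,c,w,h,s):
    im=cv2.imread(f"pics/{n}0.png");x,y=c[0]-w//2,c[1]-h//2
    return cv2.resize(im[y:y+h,x:x+w],None,fx=s,fy=s,interpolation=cv2.INTER_CUBIC)
A=np.hstack([crop("top",(222,243),80,60,5),crop("side",(232,180),80,60,5)])
B=np.hstack([crop("top",(360,222),80,60,5),crop("side",(255,295),80,60,5)])
cv2.imwrite("pics/c1.png",np.vstack([A,B]))
for n,l in(("top","plunger_grip"),("side","ear_hole"),("side","pin_grip"),("top","pin_grip"),("top","carousel"),("side","carousel"),("top","reagent_mid")):
    for r in ctrl.outline_of(l,n)[:2]:
        ys,xs=np.nonzero(r["mask"]);print(n,l,xs.mean().round(1),ys.mean().round(1),len(xs),round(r["confidence"],2))
```

```text
top plunger_grip 424.1 214.6 1176 0.6
top plunger_grip 197.5 264.5 75 0.43
side ear_hole 232.2 181.3 1148 0.98
side ear_hole 211.3 155.8 59 0.6
side pin_grip 257.1 290.4 3679 0.7
side pin_grip 254.4 300.4 122 0.6
top pin_grip 372.0 222.0 21 0.44
top carousel 222.0 242.2 3829 0.62
top carousel 372.2 222.0 10 0.4
side carousel 233.3 192.5 3235 0.85
top reagent_mid 130.5 238.7 448 0.76
```

View pics/c1.png

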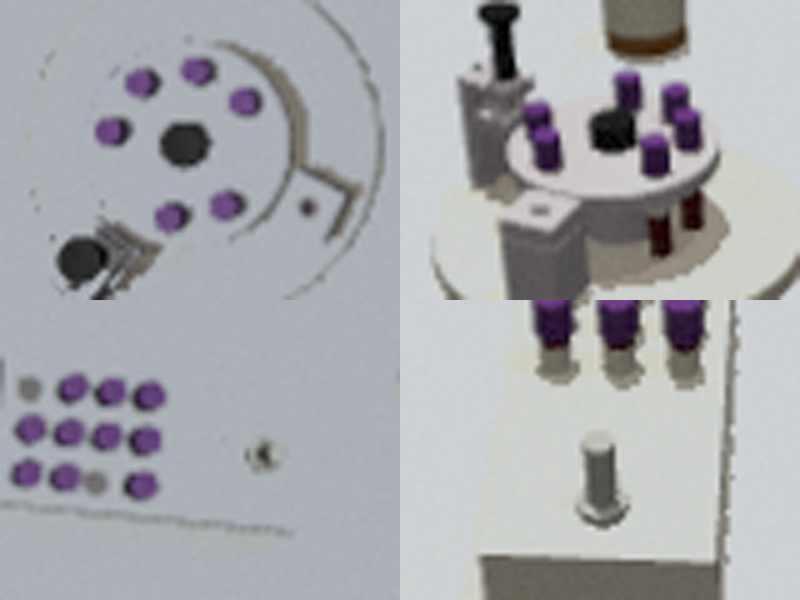

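Run:
```python
from h import *
T={"ear":((243.2,254.2),(219.8,191.6),.072),"knobtop":((198,264.4),(211.6,152.0),.137),"pintop":((372.6,222.6),(254.2,292.8),.082)}
for k,(a,b,z) in T.items():
    print(k,at_z("top",a,z).round(4),at_z("side",b,z).round(4),tri(("top",a),("side",b)))
c=at_z("top",(218.6,241.4),.082);print("hub",c)
print("jar",at_z("top",(289,262),.06),"bottle",at_z("top",(130,239),.13),"beaker",at_z("top",(281,160),.075),"box",at_z("top",(424,215),.06))
# rack caps rows (top) for yaw
p=at_z("top",(320+30/5,192+80/5),.085);q=at_z("top",(320+148/5,192+96/5),.085);print("rackdir",np.degrees(np.arctan2(*(q-p)[1::-1])))
```

```text
ear [0.461  0.1154 0.072 ] [0.4631 0.1135 0.072 ] (array([0.46194204, 0.11562465, 0.070741  ]), np.float64(0.00196020947614322))
knobtop [0.4372 0.2369 0.137 ] [0.4395 0.2305 0.137 ] (array([0.4377995 , 0.23773179, 0.1336373 ]), np.float64(0.0016054932571813341))
pintop [ 0.5467 -0.2721  0.082 ] [ 0.5484 -0.2805  0.082 ] (array([ 0.54760142, -0.27376848,  0.07498468]), np.float64(0.001246593342537603))
hub [0.50065296 0.18695404 0.082     ]
jar [ 0.43435259 -0.02092617  0.06      ] bottle [0.5123782  0.43536784 0.13      ] beaker [ 0.74220539 -0.003385    0.075     ] box [ 0.56722306 -0.43670714  0.06      ]
rackdir -98.94662315652049
```

Call:
drive_tool:
  plan: [-1,0,0,0,0,0.45,-1,0,0,0,0,0.45,-1,0,0,0,0,0.45,-1,0,0,0,0,0.45,-1,0,0,0,0,0.45,-1,0,0,0,0,0.45,-1,0,0,0,0,0.45,-1,0,0,0,0,0.45,-1,0,0,0,0,0.45,-1,0,0,0,0,0.45,-1,0,0,0,0,0.45,-1,0,0,0,0,0.45,-1,0,0,0,0,0.45,-1,0,0,0,0,0.45,-1,0,0,0,0,0.45,-1,0,0,0,0,0.45,-1,0,0,0,0,0.45,-1,0,0,0,0,0.45,-1,0,0,0,0,0.45,-1,0,0,0,0,0.45]
  claw: 1

```text
time_s: 3.45
position: [0.6091, -0.0413, 0.2357]
tool_rot: [[0.069, 0.998, -0.001], [0.998, -0.069, 0.003], [0.003, -0.001, -1.0]]
ft_force: [0.4, 0.3, 0.1]
width: 0.0851
```

```bash
cat >> h.py <<'E'
def delta(p,yaw):
    "shift in tool axes (units of full scale) and wx,wy,wz to pointing down with tool y at yaw deg"
    from scipy.spatial.transform import Rotation as Ro
    o=ctrl.get_obs(); R=np.array(o["tool_rot"]); a=np.radians(yaw)
    y=np.array([np.cos(a),np.sin(a),0]); z=np.array([0,0,-1.]); G=np.c_[np.cross(y,z),y,z]
    print("t",o["time_s"],"pos",np.round(o["position"],4),"yaw",np.degrees(np.arctan2(R[1,1],R[0,1])).round(1),"F",np.round(o["ft_force"],1),"w",round(o["width"],4))
    if p is not None: print("shift",(R.T@(np.array(p)-o["position"])/.04).round(3),"rot",(Ro.from_matrix(R.T@G).as_rotvec()/.15).round(3))
E
python3 -c "
from h import *
delta([.547,-.273,.12],-28.1)"
```

```text
t 3.45 pos [ 0.6091 -0.0413  0.2357] yaw -4.0 F [0.4 0.3 0.1] w 0.0851
shift [-5.897 -1.146  2.874] rot [-0.013 -0.02   2.809]
```

Call:
drive_tool:
  plan: [-0.98,-0.19,0,0,0,0,-0.98,-0.19,0,0,0,0,-0.98,-0.19,0,0,0,0,-0.98,-0.19,0.2,0,0,0,-0.98,-0.19,0.4,0,0,0,-0.98,-0.19,0.6,0,0,0,0,0,0.6,0,0,0.95,0,0,0.6,0,0,0.95,0,0,0.4,0,0,0.9,0,0,0,0,0,0]

```text
time_s: 4.45
position: [0.5413, -0.2898, 0.1193]
tool_rot: [[0.492, 0.871, 0.0], [0.871, -0.492, -0.001], [-0.0, 0.001, -1.0]]
ft_force: [-1.3, 0.1, -0.1]
width: 0.0857
```

Run:
```python
from h import *
delta([.547,-.273,.12],-28.1)
a=snap("top","top1");b=snap("side","side1")
f=lambda im,c:cv2.resize(im[c[1]-35:c[1]+35,c[0]-40:c[0]+40],None,fx=5,fy=5,interpolation=cv2.INTER_CUBIC)
cv2.imwrite("pics/c2.png",np.hstack([f(a,(372,222)),f(b,(255,290))])[:,:,::-1])
# predicted pixels of TCP-axis and pin
o=ctrl.get_obs();p=np.array(o["position"])
for n in("top","side"): print(n,"tcp",proj(n,p).round(1),"pinpix",proj(n,[.547,-.273,.082]).round(1))
```

```text
t 4.45 pos [ 0.5413 -0.2898  0.1193] yaw -29.5 F [-1.3  0.1 -0.1] w 0.0857
shift [ 0.435 -0.082 -0.018] rot [ 0.005  0.002 -0.161]
top tcp [382.1 223.5] pinpix [372.9 222.5]
side tcp [249.9 281.5] pinpix [253.4 290. ]
```

View pics/c2.png

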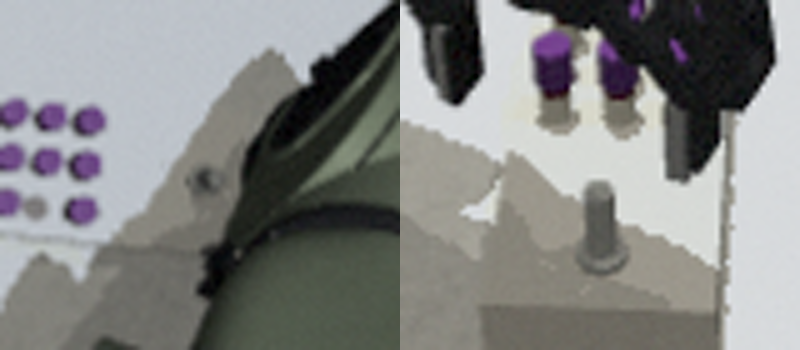

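Call:
drive_tool:
  plan: [0.4,-0.05,0,0,0,0,0.02,0,0,0,0,0,0,0,0.5,0,0,0,0,0,0.5,0,0,0,0,0,0.4,0,0,0,0,0,0,0,0,0]

```text
time_s: 5.15
position: [0.5528, -0.2728, 0.0698]
tool_rot: [[0.47, 0.882, 0.012], [0.882, -0.47, -0.004], [0.002, 0.012, -1.0]]
ft_force: [-0.3, -0.4, 0.1]
width: 0.0854
```

```bash
python3 -c "
from h import *
delta([.5475,-.275,.061],-28.1)"
```

```text
t 5.15 pos [ 0.5528 -0.2728  0.0698] yaw -28.1 F [-0.3 -0.4  0.1] w 0.0854
shift [-0.112 -0.094  0.22 ] rot [ 0.082 -0.013  0.004]
```

Call:
drive_tool:
  plan: [-0.11,-0.09,0.12,0.08,-0.01,0,0,0,0.1,0,0,0,0,0,0,0,0,0]

```text
time_s: 5.45
position: [0.5482, -0.2755, 0.063]
tool_rot: [[0.468, 0.884, 0.002], [0.884, -0.468, -0.001], [0.0, 0.002, -1.0]]
ft_force: [-0.3, -0.3, -0.4]
width: 0.0854
```

```bash
python3 -c "
from h import *
delta([.5475,-.275,.061],-28.1)"
```

```text
t 5.45 pos [ 0.5482 -0.2755  0.063 ] yaw -27.9 F [-0.3 -0.3 -0.4] w 0.0854
shift [ 0.004 -0.022  0.051] rot [ 0.015 -0.003  0.022]
```

Call:
drive_tool:
  plan: [0,0,0,0,0,0,0,0,0,0,0,0,0,0,0,0,0,0,0,0,0,0,0,0,0,0,0,0,0,0,0,0,0,0,0,0,0,0,0,0,0,0,0,0,0,0,0,0]
  claw: 0
  grip_force: 40

```text
time_s: 6.25
position: [0.5494, -0.276, 0.0646]
tool_rot: [[0.468, 0.884, 0.005], [0.884, -0.468, -0.002], [0.001, 0.006, -1.0]]
ft_force: [1.1, -0.0, -1.0]
width: 0.0107
```

```bash
python3 -c "
from h import *
delta([.5475,-.275,.061],-28.1)"
```

```text
t 6.25 pos [ 0.5494 -0.276   0.0646] yaw -27.9 F [ 1.1 -0.  -1. ] w 0.0107
shift [ 0.    -0.055  0.09 ] rot [ 0.039 -0.004  0.026]
```

Call:
drive_tool:
  plan: [0,0,-0.5,0.03,0,0,0,0,-0.9,0,0,0,0,0,-0.9,0,0,0,0.2,-0.17,-0.5,0,0,0,0.7,-0.6,0,0,0,0,0.7,-0.6,0,0,0,0,0.7,-0.6,0,0,0,0,0.7,-0.6,0,0,0,0,0.7,-0.6,0,0,0,0,0.7,-0.6,0,0,0,0,0.7,-0.6,0,0,0,0,0.7,-0.6,0,0,0,0,0.7,-0.6,0,0,0,0,0.7,-0.6,0,0,0,0,0,0,0,0,0,0]

```text
time_s: 7.75
position: [0.4582, 0.1078, 0.18]
tool_rot: [[0.469, 0.883, -0.005], [0.883, -0.469, 0.001], [-0.001, -0.005, -1.0]]
ft_force: [-0.3, -1.4, -0.3]
width: 0.0107
```

```bash
python3 -c "
from h import *
delta([.462,.1145,.15],-28.1)"
```

```text
t 7.75 pos [0.4582 0.1078 0.18  ] yaw -28.0 F [-0.3 -1.4 -0.3] w 0.0107
shift [0.193 0.01  0.75 ] rot [-0.037  0.009  0.012]
```

Call:
drive_tool:
  plan: [0.19,0.01,0.3,-0.03,0,0,0,0,0.3,0,0,0,0,0,0.25,0,0,0,0,0,0,0,0,0]

```text
time_s: 8.15
position: [0.4624, 0.1147, 0.1427]
tool_rot: [[0.469, 0.883, -0.002], [0.883, -0.469, -0.001], [-0.002, -0.001, -1.0]]
ft_force: [-0.1, -0.8, -0.3]
width: 0.0105
```

Run:
```python
from h import *
delta([.462,.1145,.145],-28.1)
a=snap("top","top2");b=snap("side","side2")
f=lambda im,c,s:cv2.resize(im[c[1]-30:c[1]+30,c[0]-int(200/s):c[0]+int(200/s)],None,fx=s,fy=s,interpolation=cv2.INTER_CUBIC)
cv2.imwrite("pics/c3.png",np.hstack([f(a,(238,250),5),cv2.resize(b[160:208,200:240],None,fx=10,fy=10,interpolation=cv2.INTER_CUBIC)[:300+180][:300]])[:,:,::-1])
cv2.imwrite("pics/c3.png",cv2.resize(b[155:210,190:250],None,fx=10,fy=10,interpolation=cv2.INTER_CUBIC)[:,:,::-1])
cv2.imwrite("pics/c3t.png",cv2.resize(a[225:280,210:270],None,fx=10,fy=10,interpolation=cv2.INTER_CUBIC)[:,:,::-1])
o=np.array(ctrl.get_obs()["position"])
for n in("top","side"): print(n,"tip",proj(n,o-[0,0,.0596]).round(1),"collar",proj(n,o-[0,0,.0196]).round(1),"ear",proj(n,[.462,.1145,.072]).round(1))
```

```text
t 8.15 pos [0.4624 0.1147 0.1427] yaw -28.0 F [-0.1 -0.8 -0.3] w 0.0105
shift [-0.009 -0.007 -0.057] rot [-0.007  0.014  0.013]
top tip [243.  253.8] collar [241.5 254.3] ear [243.5 253.9]
side tip [219.3 187.5] collar [217.8 174.6] ear [219.4 191.4]
```

View pics/c3.png

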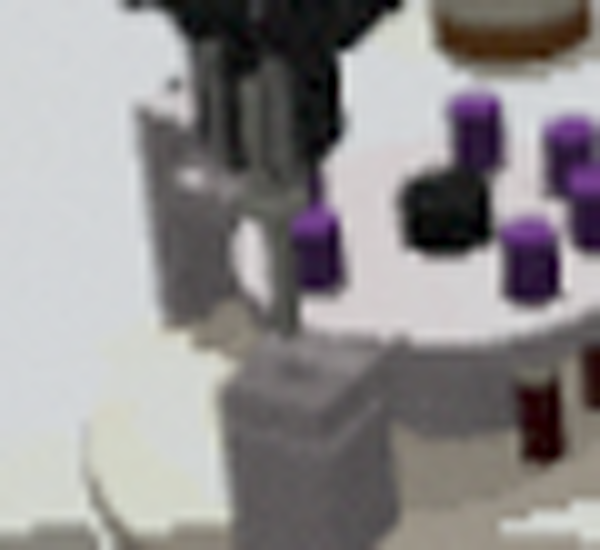

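View pics/c3t.png

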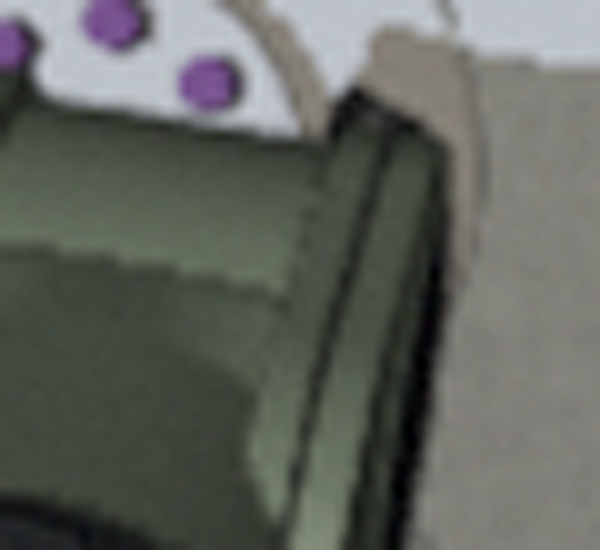

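In the side view the shaft's lower end is at about (217.9,188.0) and the ear hole at (219.2,191.6), so the tip looks 1–1.4 px too far left. The top view is blocked by the arm. I'll measure this numerically.

Run:
```python
from h import *
b=cv2.imread("pics/side2.png").astype(int).sum(2)//3; a=cv2.imread("pics/side0.png").astype(int).sum(2)//3
for r in range(166,197): print(r,b[r,210:230].tolist(), a[r,212:228].tolist() if r>186 else "")
```

```text
166 [49, 70, 46, 20, 72, 83, 59, 76, 72, 33, 11, 21, 17, 20, 140, 205, 212, 213, 213, 213] 
167 [42, 70, 44, 23, 75, 81, 58, 73, 72, 41, 23, 20, 31, 22, 123, 205, 213, 214, 213, 211] 
168 [50, 72, 50, 23, 73, 82, 58, 72, 70, 38, 26, 21, 25, 8, 153, 206, 212, 213, 213, 212] 
169 [69, 75, 55, 25, 61, 79, 60, 71, 74, 48, 27, 9, 24, 102, 193, 211, 211, 211, 209, 208] 
170 [91, 81, 62, 35, 52, 78, 62, 75, 78, 50, 27, 22, 71, 183, 207, 210, 207, 207, 208, 205] 
171 [110, 96, 73, 37, 43, 77, 60, 65, 72, 57, 47, 40, 152, 201, 208, 208, 207, 208, 206, 206] 
172 [135, 110, 108, 84, 88, 85, 79, 53, 71, 65, 61, 48, 144, 199, 205, 206, 206, 207, 206, 205] 
173 [134, 122, 126, 121, 103, 86, 82, 72, 69, 78, 71, 44, 126, 198, 206, 207, 207, 206, 206, 189] 
174 [106, 103, 125, 112, 101, 92, 86, 86, 86, 99, 87, 47, 125, 201, 207, 205, 204, 207, 207, 160] 
175 [91, 92, 102, 87, 93, 99, 103, 100, 94, 90, 85, 73, 129, 187, 204, 205, 205, 207, 206, 147] 
176 [89, 92, 89, 87, 108, 94, 90, 91, 85, 88, 99, 102, 116, 140, 199, 206, 206, 206, 207, 171] 
177 [83, 85, 88, 85, 181, 163, 103, 81, 74, 96, 103, 104,
[... 1993 characters left out ...]
, 201, 176, 123, 85]
193 [211, 185, 145, 114, 116, 116, 117, 113, 110, 110, 109, 111, 114, 114, 106, 91, 86, 88, 83, 88] [187, 187, 198, 200, 201, 200, 191, 185, 186, 188, 199, 201, 175, 122, 85, 82]
194 [208, 172, 114, 98, 101, 100, 109, 111, 114, 115, 115, 116, 116, 106, 90, 80, 85, 89, 89, 85] [135, 130, 145, 157, 183, 186, 199, 202, 200, 201, 201, 176, 122, 85, 80, 86]
195 [208, 170, 110, 94, 94, 94, 97, 98, 101, 102, 110, 113, 104, 89, 83, 82, 89, 105, 86, 88] [107, 88, 90, 96, 125, 130, 145, 157, 171, 183, 173, 122, 85, 82, 85, 98]
196 [207, 184, 119, 95, 93, 90, 93, 86, 93, 95, 96, 95, 85, 82, 84, 90, 97, 90, 81, 86] [115, 89, 88, 90, 87, 88, 87, 96, 110, 127, 111, 85, 80, 84, 89, 92]
```

Call:
drive_tool:
  plan: [0.02,0.04,0,0,0,0,0,0,0.1,0,0,0,0,0,0.1,0,0,0,0,0,0.1,0,0,0,0,0,0.1,0,0,0]

```text
time_s: 8.75
position: [0.4662, 0.1143, 0.1285]
tool_rot: [[0.47, 0.882, 0.003], [0.882, -0.47, -0.0], [0.002, 0.003, -1.0]]
ft_force: [0.0, 1.4, 43.4]
width: 0.0107
```

```bash
python3 -c "
from h import *
delta([.464,.1147,.128],-28.1)
b=snap('side','side3')
cv2.imwrite('pics/c4.png',cv2.resize(b[160:205,195:250],None,fx=10,fy=10,interpolation=cv2.INTER_CUBIC)[:,:,::-1])"
```

```text
t 8.75 pos [0.4662 0.1143 0.1285] yaw -28.1 F [ 0.   1.4 43.4] w 0.0107
shift [-0.016 -0.052  0.012] rot [ 0.019 -0.01   0.005]
```

View pics/c4.png

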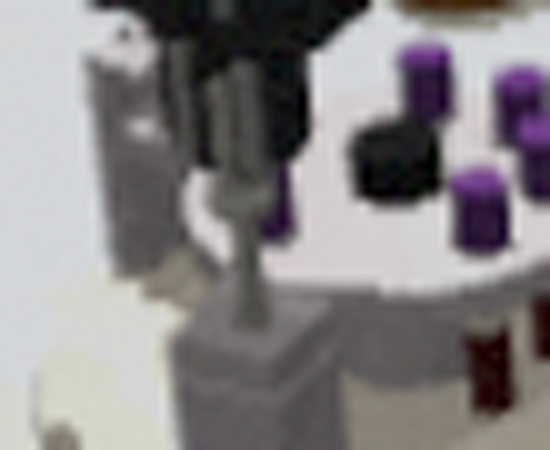

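The pin rests on the ear's top with its tip at about (219.8,191.7), within 1–2 mm of the hole. I'll raise it a little, correct and try again.

Call:
drive_tool:
  plan: [0,0,-0.06,0,0,0,-0.02,-0.05,-0.02,0,0,0,0,0,0,0,0,0]

```text
time_s: 9.1
position: [0.4636, 0.1147, 0.1309]
tool_rot: [[0.47, 0.883, 0.002], [0.883, -0.47, 0.0], [0.001, 0.002, -1.0]]
ft_force: [-0.2, 0.5, -0.5]
width: 0.0107
```

```bash
python3 -c "
from h import *
delta([.4642,.1143,.128],-28.1)"
```

```text
t 9.1 pos [0.4636 0.1147 0.1309] yaw -28.1 F [-0.2  0.5 -0.5] w 0.0107
shift [-0.001  0.019  0.073] rot [ 0.014 -0.008  0.005]
```

Call:
drive_tool:
  plan: [0,0,0.05,0,0,0,0,0,0.05,0,0,0,0,0,0.05,0,0,0]

```text
time_s: 9.4
position: [0.4643, 0.1154, 0.1252]
tool_rot: [[0.47, 0.883, 0.005], [0.883, -0.47, 0.001], [0.003, 0.003, -1.0]]
ft_force: [1.7, 4.3, 1.5]
width: 0.0107
```

Call:
drive_tool:
  plan: [0.02,0,0.06,0,0,0,0.02,0,0.08,0,0,0,0,0,0.08,0,0,0]

```text
time_s: 9.7
position: [0.4649, 0.1169, 0.1155]
tool_rot: [[0.47, 0.883, 0.004], [0.883, -0.47, 0.001], [0.003, 0.003, -1.0]]
ft_force: [0.8, 0.4, -0.6]
width: 0.0106
```

Call:
drive_tool:
  plan: [0,0,0.08,0,0,0,0,0,0.08,0,0,0,0,0,0.1,0,0,0,0,0,0.1,0,0,0]

```text
time_s: 10.1
position: [0.4648, 0.1169, 0.0996]
tool_rot: [[0.47, 0.883, 0.003], [0.883, -0.47, 0.001], [0.002, 0.003, -1.0]]
ft_force: [-0.3, 2.1, 0.5]
width: 0.0107
```

Call:
drive_tool:
  plan: [0,0,0.1,0,0,0,0,0,0.1,0,0,0,0,0,0.06,0,0,0]

```text
time_s: 10.4
position: [0.465, 0.1171, 0.089]
tool_rot: [[0.47, 0.883, 0.004], [0.883, -0.47, 0.002], [0.004, 0.003, -1.0]]
ft_force: [-5.7, 0.8, 53.9]
width: 0.0108
```

Call:
drive_tool:
  plan: [0,0,-0.02,0,0,0,0,0,0,0,0,0,0,0,0,0,0,0,0,0,0,0,0,0,0,0,0,0,0,0]
  claw: 0.45

```text
time_s: 10.9
position: [0.4648, 0.1164, 0.0891]
tool_rot: [[0.47, 0.882, 0.004], [0.882, -0.47, 0.001], [0.003, 0.003, -1.0]]
ft_force: [-0.4, -0.9, 0.6]
width: 0.0385
```

```bash
python3 -c "
from h import *
delta([.465,.117,.18],-28.1)
b=snap('side','side4')
cv2.imwrite('pics/c5.png',cv2.resize(b[160:205,195:250],None,fx=10,fy=10,interpolation=cv2.INTER_CUBIC)[:,:,::-1])"
```

```text
t 10.9 pos [0.4648 0.1164 0.0891] yaw -28.1 F [-0.4 -0.9  0.6] w 0.0385
shift [ 0.022  0.003 -2.272] rot [ 0.02  -0.018  0.005]
```

View pics/c5.png

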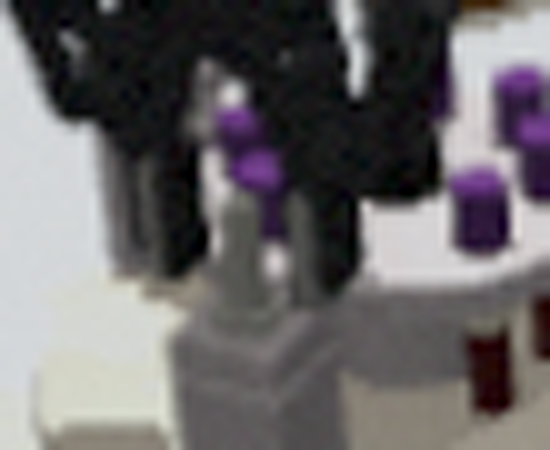

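The pin stands released with its collar flat on the ear, the grip at (219,184). Next I'll rise, turn and go to the knob.

Call:
drive_tool:
  plan: [0,0,-0.5,0,0,0,0,0,-0.9,0,0,0,0,0,-0.9,0,0,0,0,0,0,0,0,-1,0,0,0,0,0,-1,0,0,0,0,0,-1,0,0,0,0,0,-1,0,0,0,0,0,-1,0,0,0,0,0,-1,0,0,0,0,0,-1,0,0,0,0,0,-1,0,0,0,0,0,-1,0,0,0,0,0,-0.4,0,0,0,0,0,0]

```text
time_s: 12.35
position: [0.4641, 0.1158, 0.1847]
tool_rot: [[-0.803, 0.596, 0.004], [0.596, 0.803, -0.0], [-0.003, 0.002, -1.0]]
ft_force: [-0.1, -0.6, -0.1]
width: 0.0385
```

```bash
python3 -c "
from h import *
delta([.4385,.2375,.185],51.9)"
```

```text
t 12.35 pos [0.4641 0.1158 0.1847] yaw 53.4 F [-0.1 -0.6 -0.1] w 0.0385
shift [ 2.328  2.062 -0.01 ] rot [0.014 0.023 0.175]
```

Call:
drive_tool:
  plan: [0.6,0.53,0,0,0,0,0.6,0.53,0,0,0,0,0.6,0.53,0,0,0,0,0.53,0.47,0,0,0,0,0,0,0,0.01,0.02,0.17,0,0,0,0,0,0]
  claw: 1

```text
time_s: 12.95
position: [0.4379, 0.2412, 0.1841]
tool_rot: [[-0.777, 0.63, 0.0], [0.63, 0.777, -0.0], [-0.001, -0.0, -1.0]]
ft_force: [-0.1, -1.1, -0.5]
width: 0.0854
```

Run:
```python
from h import *
delta([.4385,.2375,.185],51.9)
a=snap("top","top5");b=snap("side","side5")
cv2.imwrite("pics/c6.png",np.hstack([cv2.resize(b[125:205,190:260],None,fx=5.7,fy=5.7,interpolation=cv2.INTER_CUBIC),cv2.resize(a[220:300,170:240],None,fx=5.7,fy=5.7,interpolation=cv2.INTER_CUBIC)])[:,:,::-1])
o=np.array(ctrl.get_obs()["position"])
for n in("top","side"): print(n,"tcp",proj(n,o).round(1),"knob",proj(n,[.4385,.2375,.137]).round(1),"kmid",proj(n,[.4385,.2375,.119]).round(1))
```

```text
t 12.95 pos [0.4379 0.2412 0.1841] yaw 51.0 F [-0.1 -1.1 -0.5] w 0.0854
shift [-0.069 -0.063 -0.022] rot [-0.     0.004 -0.109]
top tcp [192.7 265.3] knob [197.8 263.9] kmid [199.2 263.5]
side tcp [209.6 135.3] knob [211.4 151. ] kmid [212.1 156.6]
```

View pics/c6.png

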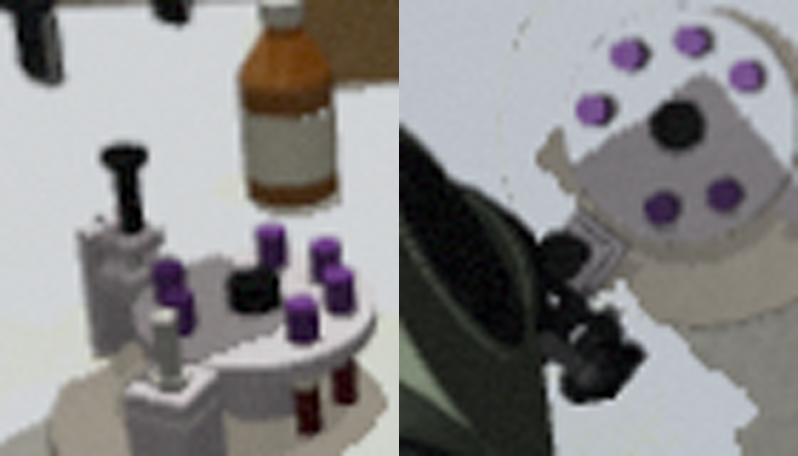

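The side view shows the pin standing home on the ear, and the knob top at (211.4,151), exactly as predicted. I'll descend now.

Call:
drive_tool:
  plan: [-0.07,-0.06,0,0,0,-0.1,0,0,0.4,0,0,0,0,0,0.4,0,0,0,0,0,0.4,0,0,0,0,0,0.4,0,0,0,0,0,0,0,0,0]

```text
time_s: 13.65
position: [0.4413, 0.2308, 0.119]
tool_rot: [[-0.784, 0.62, 0.003], [0.62, 0.784, -0.001], [-0.003, 0.001, -1.0]]
ft_force: [0.1, -0.2, -0.4]
width: 0.0856
```

```bash
python3 -c "
from h import *
delta([.4385,.2375,.106],51.9)"
```

```text
t 13.65 pos [0.4413 0.2308 0.119 ] yaw 51.7 F [ 0.1 -0.2 -0.4] w 0.0856
shift [0.159 0.088 0.324] rot [ 0.006  0.018 -0.026]
```

Call:
drive_tool:
  plan: [0.14,0.08,0.15,0,0.02,0,0,0,0.15,0,0,0,0,0,0,0,0,0]

```text
time_s: 13.95
position: [0.4395, 0.2364, 0.1075]
tool_rot: [[-0.784, 0.621, 0.001], [0.621, 0.784, 0.002], [-0.0, 0.002, -1.0]]
ft_force: [-0.1, -0.5, -0.5]
width: 0.0856
```

```bash
python3 -c "
from h import *
delta([.4385,.2375,.106],51.9)"
```

```text
t 13.95 pos [0.4395 0.2364 0.1075] yaw 51.6 F [-0.1 -0.5 -0.5] w 0.0856
shift [0.037 0.006 0.038] rot [ 0.014  0.001 -0.033]
```

Call:
drive_tool:
  plan: [0.02,0,0.02,0,0,0,0,0,0,0,0,0,0,0,0,0,0,0,0,0,0,0,0,0,0,0,0,0,0,0,0,0,0,0,0,0,0,0,0,0,0,0,0,0,0,0,0,0]
  claw: 0
  grip_force: 60

```text
time_s: 14.75
position: [0.4398, 0.2378, 0.108]
tool_rot: [[-0.784, 0.62, 0.004], [0.62, 0.784, 0.004], [-0.001, 0.006, -1.0]]
ft_force: [0.9, 1.5, -0.9]
width: 0.0233
```

Call:
drive_tool:
  plan: [0,0,0,0,0,0,0,0,0,0,0,0]

```text
time_s: 14.95
position: [0.4398, 0.2378, 0.108]
tool_rot: [[-0.784, 0.62, 0.004], [0.62, 0.784, 0.004], [-0.001, 0.006, -1.0]]
ft_force: [1.0, 1.5, -0.4]
width: 0.0235
```

Run:
```python
from h import *
delta([.4385,.2375,.106],51.9)
b=snap("side","side6")
cv2.imwrite("pics/c7.png",cv2.resize(b[125:205,190:260],None,fx=7,fy=7,interpolation=cv2.INTER_CUBIC)[:,:,::-1])
```

```text
t 14.95 pos [0.4398 0.2378 0.108 ] yaw 51.7 F [ 1.   1.5 -0.4] w 0.0235
shift [ 0.021 -0.026  0.051] rot [ 0.037  0.007 -0.029]
```

View pics/c7.png

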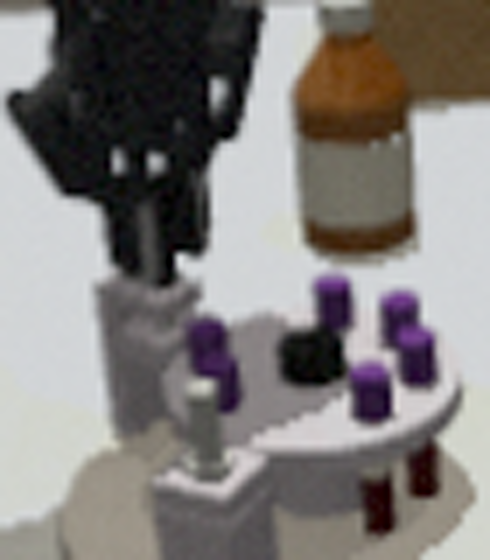

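The jaws stopped at 23.5 mm, so they are on the 26 mm flange and not the 14 mm neck. I'll open, go about 6 mm lower (the tips still clear the bracket) and close again.

Call:
drive_tool:
  plan: [0,0,0,0,0,0,0,0,0,0,0,0,0,0,0,0,0,0,0,0,0,0,0,0,0.02,-0.02,0.15,0.03,0,0,0,0,0.03,0,0,0,0,0,0,0,0,0]
  claw: 0.6

```text
time_s: 15.7
position: [0.4381, 0.2371, 0.1]
tool_rot: [[-0.784, 0.621, 0.0], [0.621, 0.784, -0.001], [-0.001, -0.001, -1.0]]
ft_force: [-0.4, -0.7, -0.5]
width: 0.0508
```

```bash
python3 -c "
from h import *
delta([.4385,.2375,.101],51.9)"
```

```text
t 15.7 pos [0.4381 0.2371 0.1   ] yaw 51.6 F [-0.4 -0.7 -0.5] w 0.0508
shift [-0.     0.015 -0.025] rot [-0.007  0.006 -0.031]
```

Call:
drive_tool:
  plan: [0,0,0,0,0,0,0,0,0,0,0,0,0,0,0,0,0,0,0,0,0,0,0,0,0,0,0,0,0,0,0,0,0,0,0,0,0,0,0,0,0,0]
  claw: 0
  grip_force: 60

```text
time_s: 16.4
position: [0.4391, 0.2383, 0.1002]
tool_rot: [[-0.784, 0.62, 0.002], [0.62, 0.784, 0.001], [-0.001, 0.002, -1.0]]
ft_force: [-0.3, 1.6, -2.2]
width: 0.0204
```

Call:
drive_tool:
  plan: [0,0,0,0,0,0,0,0,0,0,0,0]
  grip_force: 100

```text
time_s: 16.6
position: [0.4391, 0.2383, 0.1003]
tool_rot: [[-0.784, 0.62, 0.003], [0.62, 0.784, 0.001], [-0.001, 0.002, -1.0]]
ft_force: [1.5, 1.4, -1.3]
width: 0.0198
```

Run:
```python
from h import *
delta([.4385,.2375,.101],51.9)
b=snap("side","side7")
cv2.imwrite("pics/c8.png",cv2.resize(b[135:185,190:240],None,fx=10,fy=10,interpolation=cv2.INTER_CUBIC)[:,:,::-1])
```

```text
t 16.6 pos [0.4391 0.2383 0.1003] yaw 51.7 F [ 1.5  1.4 -1.3] w 0.0198
shift [-0.    -0.024 -0.018] rot [ 0.015  0.009 -0.027]
```

View pics/c8.png

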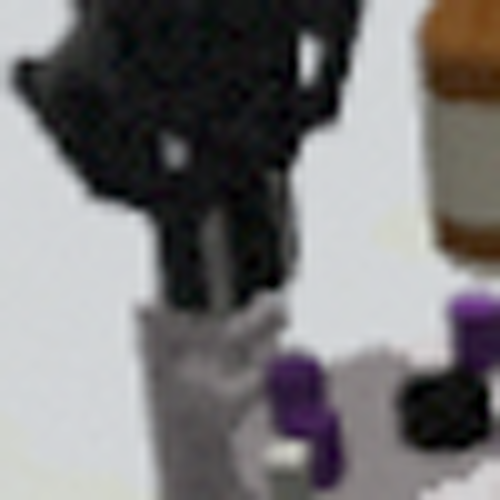

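The fingers' upper parts still foul the flange, so the neck can't be reached properly. I'll regrip the flange itself squarely, at mid-pad, with the TCP at about 0.121.

Call:
drive_tool:
  plan: [0,0,0,0,0,0,0,0,0,0,0,0,0,0,0,0,0,0,0,0,0,0,0,0,0,0,-0.25,0,0,0,0,0,-0.25,0,0,0,0,0,0,0,0,0]
  claw: 0.7
  grip_force: 60

```text
time_s: 17.35
position: [0.4389, 0.2379, 0.1223]
tool_rot: [[-0.784, 0.62, 0.002], [0.62, 0.784, 0.0], [-0.001, 0.002, -1.0]]
ft_force: [-0.3, -0.7, -1.0]
width: 0.0597
```

```bash
python3 -c "
from h import *
delta([.4385,.2375,.121],51.9)"
```

```text
t 17.35 pos [0.4389 0.2379 0.1223] yaw 51.7 F [-0.3 -0.7 -1. ] w 0.0597
shift [ 0.002 -0.014  0.032] rot [ 0.011  0.01  -0.029]
```

Call:
drive_tool:
  plan: [0,-0.01,0.02,0,0,0,0,0,0,0,0,0,0,0,0,0,0,0,0,0,0,0,0,0,0,0,0,0,0,0,0,0,0,0,0,0,0,0,0,0,0,0,0,0,0,0,0,0]
  claw: 0
  grip_force: 80

```text
time_s: 18.15
position: [0.4393, 0.2382, 0.1224]
tool_rot: [[-0.784, 0.62, 0.004], [0.62, 0.784, 0.002], [-0.002, 0.004, -1.0]]
ft_force: [-0.8, -0.1, 5.8]
width: 0.022
```

Call:
drive_tool:
  plan: [0,0,-0.1,0,0,0,0,0,-0.1,0,0,0,0,0,-0.1,0,0,0]

```text
time_s: 18.45
position: [0.4392, 0.2382, 0.134]
tool_rot: [[-0.784, 0.62, 0.003], [0.62, 0.784, 0.002], [-0.002, 0.003, -1.0]]
ft_force: [2.4, 1.6, -8.5]
width: 0.0227
```

Call:
drive_tool:
  plan: [0,0,-0.08,0,0,0,0,0,-0.08,0,0,0]

```text
time_s: 18.65
position: [0.4391, 0.2382, 0.1409]
tool_rot: [[-0.784, 0.62, 0.003], [0.62, 0.784, 0.001], [-0.002, 0.003, -1.0]]
ft_force: [4.8, 2.1, -47.1]
width: 0.0226
```

Call:
drive_tool:
  plan: [0,0,0,0,0,0,0,0,0,0,0,0]

```text
time_s: 18.85
position: [0.4391, 0.2382, 0.1406]
tool_rot: [[-0.784, 0.62, 0.003], [0.62, 0.784, 0.001], [-0.002, 0.003, -1.0]]
ft_force: [3.8, 1.0, -13.0]
width: 0.022
```

Run:
```python
from h import *
delta(None,51.9)
b=snap("side","side8")
cv2.imwrite("pics/c9.png",cv2.resize(b[130:210,185:265],None,fx=7,fy=7,interpolation=cv2.INTER_CUBIC)[:,:,::-1])
```

```text
t 18.85 pos [0.4391 0.2382 0.1406] yaw 51.7 F [  3.8   1.  -13. ] w 0.022
```

View pics/c9.png

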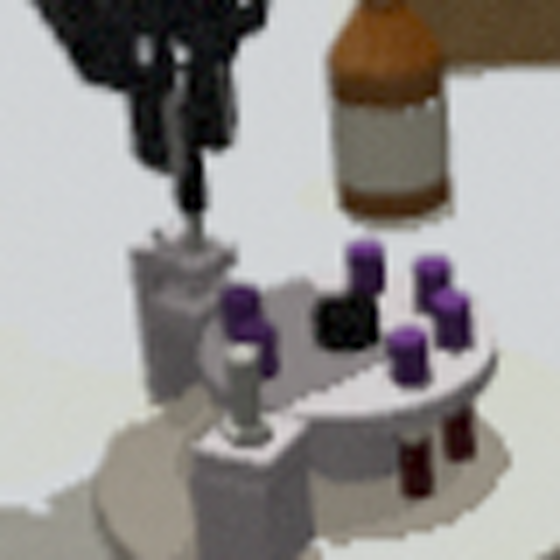

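The knob is up, with the steel rod showing below it at about (212,161). The pin stands collar-down on the ear, the turntable has not turned, and the −13 N force means the plunger is still against its stop. I'll hand in.

```bash
python3 -c "
from h import *
print(ctrl.hand_in()); delta(None,0)"
```

```text
the job is handed in; nothing more can be done
None
the job is handed in; nothing more can be done
```

The locking pin is home in the open ear and the plunger knob is held up at its stop. I handed in at about 18.9 s of the 58 s allowed.

- **Pin:** I took it from the rack and lowered it through the ear into the stand. The first try landed on the ear's top face beside the hole at about 43 N, so I shifted it 2–3 mm and it went in. It stopped at about 54 N with the collar on the ear. The last side picture shows it there after release, with the turntable still indexed.
- **Plunger:** The tool rose about 18 mm and the force jumped to 47 N at the stop. It then settled at about 13 N downward, above the 9 N spring. The last picture shows the knob raised with the rod showing beneath it.
- **Grip differs from the suggested one:** The jaws would not close on the knob's neck. They stopped at 23.5 mm and then 20 mm, apparently because the upper finger parts met the flange. I gripped the flange instead at 80 N. The jaws read 22 mm on a 26 mm flange; I took the difference to be give in the pads and did not check it.
- **Not checked:** I did not re-measure the jar, beaker, bottle and tip box at the end. All the moves passed clear of them, and I saw no unexpected contact forces. The state could not be read after hand-in, so nothing is confirmed for the second that followed.

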